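# Clamp the soft brick with the ratchet lever

## Task

Stand the pale fire brick flat in the blue ratchet clamp, its long side along the clamp, and let go of it. Then take the red lever and pump it in repeated full strokes, feeling the load, until the jaw holds the brick firmly against the anvil: stop after the first stroke that clearly goes heavy, because further strokes crush the soft brick. Move the jaw with the lever only, let the lever return to rest, and leave the other things alone.

Things in the scene. Friction and masses are not known exactly. Their poses are not given: they have to be found in the camera images.
- clamp: Blue ratchet clamp fixed to the bench. Origin: bottom middle. +x: closing direction, from lever to anvil; +z up. Base 260 x 90 mm (x -136 to 124), its top is the bed at z = 12 mm, open at both sides. Steel face of the fixed anvil at x = 100 mm, 60 mm wide, up to z = 40 mm. Two blue cheeks (x -102 to -50 mm, y within 19 mm, up to z = 76 mm) carry lever and pawls.
- bed (a point): Point on the bed's surface (clamp x = 75 mm, y = 0, z = 12 mm), where the underside centre of the brick is when the brick lies against the anvil.
- lever_hinge (a point): Axis of the lever, fixed on the clamp at x = -80 mm, y = 0, z = 61 mm; the axis runs along the clamp's y.
- lever_grip (a point): Centre of the red crossbar handle (18 mm thick, 64 mm long, level, parallel to the lever's axis) on top of the lever's 8 mm thick stem, 70 mm from lever_hinge; moves with the lever. Take it from above with the fingers before and behind it, closing along the clamp's x; pinched hard, it turns stiffly between the pads unless the hand tilts with the lever.
- lever (a joint): Lever angle. 0: rest, leaning 0.28 rad from upright towards the anvil; grows as the handle is pulled away from the anvil (clamp's -x) to its stop at 0.57. A light spring (1 to 2 N at the grip) returns it. Each full stroke, from below 0.03 to beyond 0.53, pushes rack and jaw one 7 mm tooth on, where a pawl holds them; they never go back. A free stroke needs about 2 to 4 N at the grip.
- rack: Toothed steel rack with the jaw carriage, sliding along the clamp's x; same frame as the clamp when fully back; starts 0 to 8 mm forward. To be moved by the lever only.
- pad: Jaw pad: steel plate 6 x 32 x 24 mm on a brass sleeve, carried by the rack. Pressed, it gives way 0.5 to 24.5 mm (hidden, differs each time) against 1 to 3 N, then against 2.5 N per mm: up to 17.5 N more a tooth. 1 N on it is about 0.3 N at the lever grip. Firm: 6 N or more held; over 43 N crushes the brick. So stop after the stroke that ends 3.5 N or more heavier at the grip than a free one.
- pad_face (a point): Centre of the pad's front face; at the start 62 to 70 mm from the anvil's face, so 11 to 20 mm of play beside the 51 mm brick.
- brick: Pale tan soft fire brick, 35 x 51 x 25 mm (x, y, z), 60 to 130 g, loose. Origin: centre of its underside. Its y (51 mm) shall lie along the clamp's x.
- wood_block: Worn brown wooden forming block, 36 x 50 x 16 mm, loose bystander. Origin: centre of its underside.
- glue_bottle: Small white glue bottle with orange label, 27 mm wide, 59 mm high, loose bystander. Origin: centre of its underside.
There are look-alikes about, which are no part of the job. What is shaped like the brick but pink is not meant.

How it is judged:
By the outcome, as a careful person would: the job done as asked, in the order asked, and still so for the second after the job is handed in, with the robot touching nothing.
It also fails if it takes over 72 s, if anything falls off the work surface, if the arm or the gripper's body presses on something with over 40 N, if the wrist force passes 120 N, or if a joint passes its speed limit or range.

## Robot

A 6-joint arm with a two-finger parallel gripper is mounted at the origin on a cart in front of the work surface, level with it; the furniture and walls round the work are solid. World frame = base frame: x ahead of the robot, y to its left, z up, the work surface at z = 0. Lengths are in mm, angles in rad, forces in N, time in s.
With the tool pointing down it reaches from about 350 to 975 mm from the base axis. Payload 7.1 kg.
Tool frame: the origin (TCP) lies midway between the tips of the shut fingers; the grasp point (between the pads) lies 19 mm behind it (ctrl.grip_point_offset is the distance from the TCP to the grasp point, in mm); z points along the fingers, y is the line along which they close (so a half turn about z gives the same grasp; the last joint's range is limited). The gripper opens to 88 mm and grips with 3 to 60 N. Pads are 20 mm wide; open, the fingers measure 115 mm over their backs; the gripper's body (75 mm by 178 mm) begins 61 mm behind the grasp point.
Start: joints at [1.321, 0.423, 1.63, -0, 1.089, -0.019], TCP at [142.941, 608.418, 222.675] pointing down, gripper open.
Joint ranges: [-3, 3], [-0.9, 2.11], [0.09, 2.58], [-1.31, 4.45], [0.11, 2.69], [-2.54, 2.54]. Speed limits (rad/s): [2.39, 2.39, 3.01, 3.14, 3.14, 3.14].

## Interface

Orientations are given as a rotation vector (axis times angle).
In Python, from workcell import get_obs, optics, close_job, spotter, ctrl gives the robot as it stands. The module is installed in compiled form; this text tells all that it offers.
- The arm moves only by the tool move_arm, never from a script. Its argument "rows" is a list of rows, each a list of 5 numbers: the shift along the tool's x, y, z in cm, then the turn about the tool's z in degrees, then the opening in per cent of the stroke, from 0 (shut) to 100 (fully open). A call has 1 to 10 rows; each row shifts and turns the commanded pose from where the row before left it, along the tool's axes as they then stand; what a row does not reach is not made up. A row lasts 1/8 s, in which the tool goes at most 62.5 mm and 10.7 degrees, less where a joint would pass 70% of its speed; a pose out of reach is approached as far as the arm can. A call with a gripper value outside its range is refused whole. The fingers move at their own pace and stop on an object; the grip force is fixed at half the most. Time passes only in rows, so rows that do not move let the fingers close. It gives the time, the measured TCP pose, the force, the opening and the grip force at its end, in the units of the state.
- get_obs(): the state, without advancing time (a new reading comes with each control period).
- optics.get_image(name): name is "scene" or "top" or "wrist"; returns the picture (480x640x3 uint8, blue, green, red); there is no depth.
- optics.calibration(name): a dict with "camera_matrix" (3x3 intrinsics, pixels), "xyz" and "orientation" of the camera in the world. Camera axes: x right, y down, z forward; pixel columns grow to the right and rows downward; lengths in mm; the calibration is good to about 2 mm. A picture is of the moment at which its call begins: read the wrist's pose just before it. calibration takes no time and is no camera call; for the wrist camera it gives the pose at the moment of the call.
- close_job(): hands the job in; it is judged then, once.
Trained networks look in the newest picture that a camera, given by its name, has taken for a name from the list of things; names that differ only in an ending like _2 or _b are one class to them, and where a whole thing is asked for, a point or a joint stands for the part that bears it (a point fixed in the world has none). Each returns a list of dicts, best first, with "conf" (0 to 1); they miss things now and then, are a little off and sometimes report something else, mostly with a low value. They report only what shows in the picture. A call takes as long as a camera call. They do not tell look-alikes from the thing itself.
- spotter.find_in(camera, label): "point" ([column, row] in pixels, amid what is visible of it).
- spotter.regions_of(camera, label): "region" (480x640 bool, what is visible of it) and "point" ([column, row] in pixels, amid what is visible of it).
The state is a dict: "t": time; "qpos": joint angles; "qvel": joint speeds; "joint_torque": joint torques, N m; "ee_pos": TCP position; "orientation": TCP orientation; "ft_force": force on the tool from outside, world axes, zero at the start; "moment": the same for the moment, N m; "width": finger opening in mm; "grasp_force": force on a finger pad.
Only numpy, scipy, OpenCV 4.12 (cv2) and the standard library are available. Lean on these libraries where they do the work, as an engineer would, in place of code of your own. Each camera call takes 0.05 s, during which the arm holds its last target. There are 200 camera calls.

## Working session

There is one attempt and no reset: what is moved stays moved. The work goes in short steps, Python scripts to look and compute and a tool call to move; the robot and the scene stay as the last step left them, time stands still between calls to the robot, and variables do not carry over. Pictures are saved under pics/ and viewed, at most 10 in all, crops included, and the job is handed in when it is done.

Besides the shell and the picture viewer there is one more tool, called after "Call:" by a JSON object that holds its "name" and its "arguments", one argument or row to a line. move_arm: Moves the arm, as the interface text tells. Its arguments: {"type":"object","properties":{"rows":{"type":"array","items":{"type":"array","items":{"type":"number"}}}},"required":["rows"]}

```bash
mkdir -p pics
cat > h.py <<'E'
import numpy as np, cv2
from scipy.spatial.transform import Rotation as R
from workcell import get_obs, optics, close_job, spotter, ctrl
def cal(n):
    c=optics.calibration(n); o=np.array(c["orientation"],float)
    M=R.from_rotvec(o).as_matrix() if o.size==3 else (o if o.shape==(3,3) else R.from_quat(o).as_matrix())
    return np.array(c["camera_matrix"]),np.array(c["xyz"]),M
def ray(n,px,z,c=None):
    K,t,M=c or cal(n); d=M@np.linalg.inv(K)@[px[0],px[1],1]; return t+d*(z-t[2])/d[2]
def proj(n,P,c=None):
    K,t,M=c or cal(n); q=(np.atleast_2d(P)-t)@M@K.T; return q[:,:2]/q[:,2:]
E
python3 - <<'E'
from h import *
o=get_obs(); print({k:np.round(v,3).tolist() for k,v in o.items()}, ctrl.grip_point_offset)
for n in("top","scene","wrist"):
    im=optics.get_image(n); cv2.imwrite(f"pics/{n}0.png",im); print(n,optics.calibration(n))
    for l in("brick","clamp","lever_grip","pad","wood_block","glue_bottle"):
        print(l,[(np.round(d["point"]).tolist(),round(d["conf"],2)) for d in spotter.find_in(n,l)][:4])
E
```

```text
{'t': 0.0, 'qpos': [1.321, 0.424, 1.631, 0.0, 1.089, -0.019], 'qvel': [0.002, 0.002, 0.001, 0.001, -0.0, 0.0], 'joint_torque': [0.0, -54.461, -27.368, 0.064, 0.022, -0.0], 'ee_pos': [142.802, 607.879, 221.886], 'orientation': [-0.362, -3.12, 0.002], 'ft_force': [-0.197, 0.397, 0.047], 'moment': [-0.03, -0.029, -0.0], 'grasp_force': 0.0, 'width': 87.603} 18.700000000000003
top {'camera_matrix': array([[521.10346896,   0.        , 316.2727879 ],
       [  0.        , 521.10346896, 240.49055441],
       [  0.        ,   0.        ,   1.        ]]), 'xyz': array([439.26035247, 100.84326744, 962.01921496]), 'orientation': array([-2.10551931,  2.16283214, -0.13535782])}
brick [([392.0, 331.0], 0.86), ([437.0, 282.0], 0.79), ([394.0, 259.0], 0.65)]
clamp [([275.0, 243.0], 0.77)]
lever_grip [([234.0, 242.0], 0.62)]
pad [([285.0, 242.0], 0.64)]
wood_block [([243.0, 179.0], 0.86)]
glue_bottle [([355.0, 176.0], 0.64), ([278.0, 243.0], 0.31)]
scene {'camera_matrix': array([[589.1586921 ,   0.        , 317.38292571],
       [  0.        , 589.1586921 , 240.09490408],
       [  0.        ,   0.        ,   1.        ]]), 'xyz': array([  11.51466769, -203.14453394,  884.62946291]), 'orientation': array([-2.15133166,  1.28944983, -0.482246  ])}
brick [([399.0, 357.0], 0.92), ([361.0, 317.0], 0.91), ([329.0, 374.0], 0.88)]
clamp [([260.0, 259.0], 0.9), ([399.0, 357.0], 0.44)]
lever_grip [([228.0, 212.0], 0.98)]
pad []
wood_block [([273.0, 207.0], 0.71)]
glue_bottle []
wrist {'camera_matrix': array([[389.00620376,   0.        , 312.39802071],
       [  0.        , 389.00620376, 240.55771563],
       [  0.        ,   0.        ,   1.        ]]), 'xyz': array([ 65.99952295, 625.2874007 , 384.85427272]), 'orientation': array([2.27543501, 1.80310096, 0.26262325])}
brick []
clamp []
lever_grip []
pad []
wood_block []
glue_bottle []
```

View pics/top0.png

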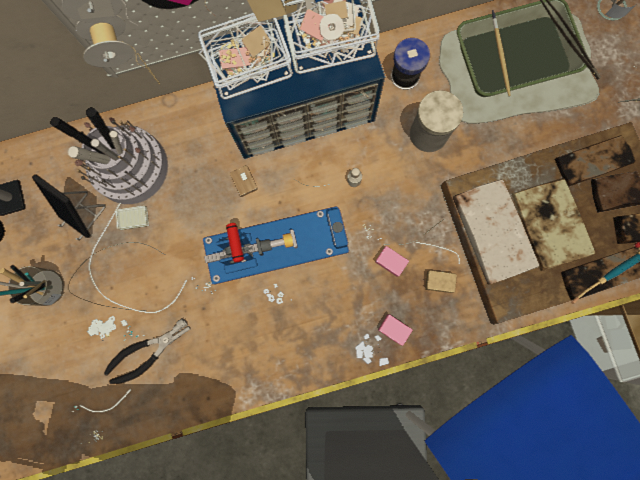

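View pics/scene0.png

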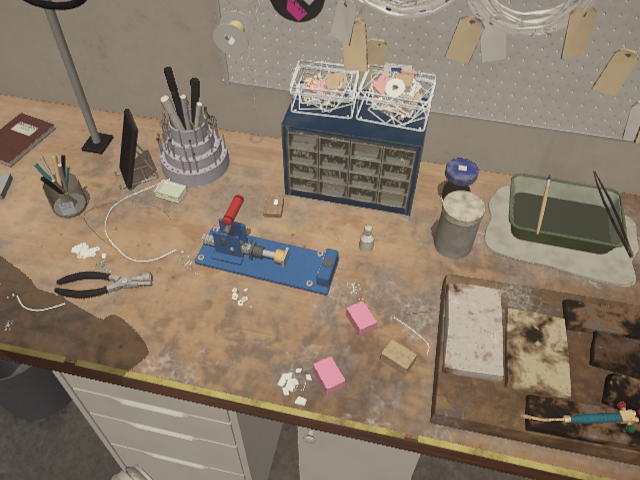

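The top view shows three brick-shaped things: pink at (392,260), pink at (396,329) and tan at (441,281), which is (399,357) in the scene view. I choose the tan one and will check it in a crop. The clamp is at (275,243), with the lever at its left and the anvil at its right, at (337,228).

```bash
cat > m.py <<'E'
from h import *
im=cv2.imread("pics/top0.png"); optics.get_image("top")
crop=cv2.resize(im[230:350,350:480],None,fx=3,fy=3,interpolation=cv2.INTER_CUBIC)
c2=cv2.resize(im[195:295,190:360],None,fx=4,fy=4,interpolation=cv2.INTER_CUBIC)
out=np.zeros((360+400,680,3),np.uint8); out[:360,:390]=crop; out[360:,:680]=c2
cv2.imwrite("pics/crop1.png",cv2.resize(out,None,fx=.78,fy=.78))
for d in spotter.regions_of("top","brick"):
    m=d["region"].astype(np.uint8); r=cv2.minAreaRect(cv2.findNonZero(m)); 
    P=np.array([ray("top",p,25)for p in cv2.boxPoints(r)])
    print("brick",np.round(d["point"]),im[m>0].mean(0).round(),P[:,:2].mean(0).round(1),[(round(float(np.linalg.norm(e)),1),round(float(np.degrees(np.arctan2(e[1],e[0]))),1)) for e in (P[1]-P[0],P[2]-P[1])])
hsv=cv2.cvtColor(im,cv2.COLOR_BGR2HSV); m=cv2.inRange(hsv,(100,120,40),(118,255,255)); w=np.zeros_like(m); w[195:295,190:360]=m[195:295,190:360]
w=cv2.morphologyEx(w,cv2.MORPH_OPEN,np.ones((3,3)))
r=cv2.minAreaRect(cv2.findNonZero(w)); P=np.array([ray("top",p,12)for p in cv2.boxPoints(r)]); print("clampbox",cv2.boxPoints(r).round(1).tolist(),P.round(1).tolist())
print([(round(float(np.linalg.norm(e)),1),round(float(np.degrees(np.arctan2(e[1],e[0]))),1)) for e in (P[1]-P[0],P[2]-P[1])],P.mean(0))
for n in("top","scene"):
    optics.get_image(n)
    for l in("lever_grip","pad","wood_block","glue_bottle","bed"):
        for d in spotter.find_in(n,l)[:1]: print(n,l,np.round(d["point"]),ray(n,d["point"],128 if l=="lever_grip" else 25).round(1))
E
python3 m.py
```

```text
brick [439. 282.] [105. 150. 176.] [ 499.6 -101.5] [(35.7, -9.5), (52.0, -98.0)]
brick [395. 331.] [157. 145. 210.] [416.3 -15.6] [(34.3, -34.4), (51.7, -123.6)]
brick [393. 262.] [156. 143. 208.] [538.2 -15. ] [(35.8, -38.8), (50.8, -129.2)]
clampbox [[201.5, 237.8000030517578], [338.20001220703125, 205.6999969482422], [349.0, 251.6999969482422], [212.3000030517578, 283.79998779296875]] [[592.5, 332.4, 12.0], [645.7, 77.3, 12.0], [559.0, 60.2, 12.0], [506.8, 311.9, 12.0]]
[(260.6, -78.2), (88.4, -168.8)] [576.01340972 195.45042092  12.        ]
top lever_grip [233. 242.] [565.5 253.  128. ]
top pad [286. 242.] [578.1 174.9  25. ]
top wood_block [243. 182.] [694.  251.9  25. ]
top glue_bottle [356. 176.] [697.6  43.9  25. ]
top bed [277. 244.] [575.8 191.8  25. ]
scene lever_grip [229. 212.] [558.8 251.4 128. ]
scene pad [276. 256.] [581.3 173.   25. ]
scene wood_block [276. 207.] [688.5 237.6  25. ]
scene glue_bottle [368. 238.] [703.2  42.9  25. ]
scene bed [262. 259.] [562.6 192.7  25. ]
```

View pics/crop1.png

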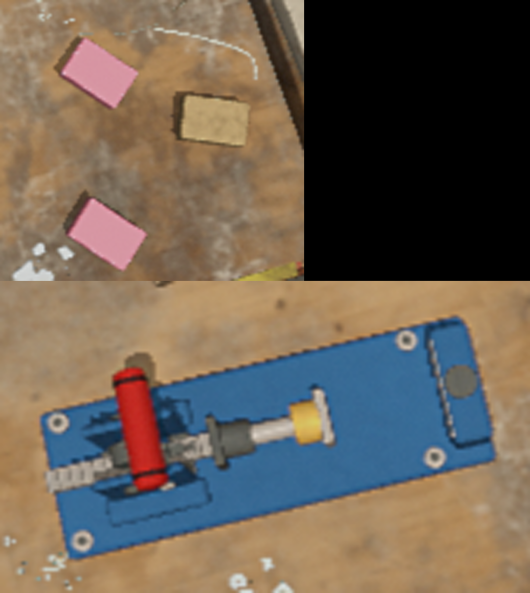

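Confirmed: the tan block in the top view at (441,281) is the brick. It lies flat and both others are pink. The clamp axis runs at about -78.4°, its base measures 260.6 x 88.4 mm as stated, and the pad is about at (294,238).

```bash
cat >> h.py <<'E'
th=np.radians(-78.4); U=np.array([np.cos(th),np.sin(th)]); V=np.array([-U[1],U[0]]); O=np.array([577.2,189.6])
def W(x,y=0): return O+x*U+y*V
def plan(target,yaw,n,grip,start=None):
    "rows to bring TCP to target, tool y axis to world angle yaw (deg, mod 180)"
    o=get_obs(); M=R.from_rotvec(o["orientation"]).as_matrix(); p=np.array(o["ee_pos"])
    if start is not None: p=np.array(start[:3],float); M=start[3]
    a=np.degrees(np.arctan2(M[1,1],M[0,1])); dt=-((yaw-a+90)%180-90)
    rows=[]; t=round(dt/n,1)
    for i in range(n):
        s=(np.array(target)-p)/(n-i); r=np.round(M.T@s/10,2); rows.append([*r.tolist(),t,grip])
        p=p+M@r*10; M=M@R.from_euler("z",t,degrees=True).as_matrix()
    print("turn",round(dt,1),"end",p.round(1)); print(str(rows).replace(" ","")); return [*p,M]
E
python3 - <<'E'
from h import *
print("hinge",W(-80).round(1),"bed",W(75).round(1),"pad",((ray("top",(294,238),38)[:2]-O)@U).round(1),"grip",W(-60.7).round(1))
s=plan([497,-101,130],-8.8,16,100)
E
```

```text
hinge [561.1 268. ] bed [592.3 116.1] pad 31.1 grip [565.  249.1]
turn 85.6 end [ 497. -101.  130.]
[[-3.17,-3.81,0.58,np.float64(5.3),100],[-3.51,-3.5,0.58,np.float64(5.3),100],[-3.81,-3.16,0.58,np.float64(5.3),100],[-4.09,-2.8,0.58,np.float64(5.3),100],[-4.33,-2.41,0.58,np.float64(5.3),100],[-4.54,-2.0,0.58,np.float64(5.3),100],[-4.7,-1.57,0.58,np.float64(5.3),100],[-4.83,-1.13,0.58,np.float64(5.3),100],[-4.91,-0.68,0.58,np.float64(5.3),100],[-4.95,-0.22,0.58,np.float64(5.3),100],[-4.95,0.24,0.58,np.float64(5.3),100],[-4.9,0.69,0.58,np.float64(5.3),100],[-4.82,1.15,0.58,np.float64(5.3),100],[-4.69,1.58,0.58,np.float64(5.3),100],[-4.53,2.01,0.57,np.float64(5.3),100],[-4.32,2.43,0.58,np.float64(5.3),100]]
```

Call:
{"name": "move_arm", "arguments": {
  "rows": [
    [-3.2, -3.8, 0.6, 5.3, 100],
    [-3.5, -3.5, 0.6, 5.3, 100],
    [-3.8, -3.2, 0.6, 5.3, 100],
    [-4.1, -2.8, 0.6, 5.3, 100],
    [-4.3, -2.4, 0.6, 5.3, 100],
    [-4.5, -2.0, 0.6, 5.3, 100],
    [-4.7, -1.6, 0.6, 5.3, 100],
    [-4.8, -1.1, 0.6, 5.3, 100]
  ]
}}

```text
t: 2.75
ee_pos: [320.0, 252.7, 174.8]
orientation: [1.469, 2.776, 0.001]
ft_force: [0.8, 0.3, 1.1]
width: 87.6
grasp_force: 0.0
```

Call:
{"name": "move_arm", "arguments": {
  "rows": [
    [-4.9, -0.7, 0.6, 5.3, 100],
    [-5.0, -0.2, 0.6, 5.3, 100],
    [-5.0, 0.2, 0.6, 5.3, 100],
    [-4.9, 0.7, 0.6, 5.3, 100],
    [-4.8, 1.2, 0.6, 5.3, 100],
    [-4.7, 1.6, 0.6, 5.3, 100],
    [-4.5, 2.0, 0.6, 5.3, 100],
    [-4.3, 2.4, 0.6, 5.3, 100],
    [0, 0, 0, 0, 100],
    [0, 0, 0, 0, 100]
  ]
}}

```text
t: 4.0
ee_pos: [496.1, -100.5, 126.5]
orientation: [-2.371, -2.06, 0.001]
ft_force: [-0.4, -0.3, 1.2]
width: 87.8
grasp_force: 0.0
```

Run:
```python
from h import *
o=get_obs(); print(o["t"],o["ee_pos"],o["orientation"],o["qpos"])
c=cal("wrist"); im=optics.get_image("wrist"); cv2.imwrite("pics/w1.png",im)
for d in spotter.regions_of("wrist","brick")[:3]:
    m=d["region"].astype(np.uint8); r=cv2.minAreaRect(cv2.findNonZero(m)); P=np.array([ray("wrist",p,25,c)for p in cv2.boxPoints(r)])
    print(np.round(d["point"]),im[m>0].mean(0).round(),P[:,:2].mean(0).round(1),[(round(float(np.linalg.norm(e)),1),round(float(np.degrees(np.arctan2(e[1],e[0]))),1)) for e in (P[1]-P[0],P[2]-P[1])])
```

```text
4.0 [ 496.09083615 -100.51586528  126.49040107] [-2.37059103e+00 -2.06010244e+00  8.07746506e-04] [-2.23505799e-01  3.94146203e-01  1.95690504e+00  1.93598086e-04
  7.91600488e-01 -8.37171657e-02]
[180. 135.] [168. 150. 222.] [418.6 -18.9] [(51.3, 53.1), (37.6, -30.0)]
[318. 242.] [117. 163. 190.] [ 500.8 -102. ] [(53.0, 81.3), (33.0, -8.0)]
[362. 111.] [136. 120. 199.] [538.4 -18.3] [(49.3, 52.6), (34.0, -34.2)]
```

View pics/w1.png

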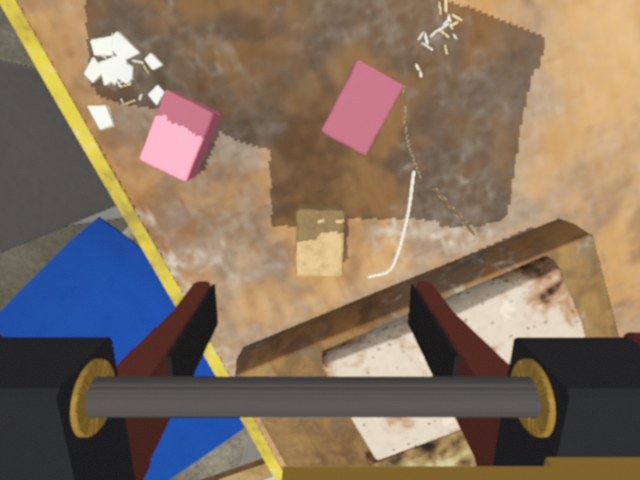

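Wrist view: the tan brick is centred at (320,242) with the jaws symmetric about it. The brown tray's rim passes on the right, about (400,295) to (560,225), so I check the finger clearance.

Run:
```python
from h import *
for z in (0,25):
  for p in((240,350),(330,310),(400,285),(480,255),(560,222)): print(z,p,ray("wrist",p,z).round(1))
a=np.radians(-8.3); y=np.array([np.cos(a),np.sin(a)]);x=np.array([-y[1],y[0]])
for s in(-1,1):
  for d in (30,45):
    for k in(-11,11): q=np.r_[[500.6,-101.9]+s*d*y+k*x,10]; print("finger",q.round(1),proj("wrist",q).round())
plan([500.6,-101.9,5],-8.4,4,68)
```

```text
0 (240, 350) [ 420.4 -195.6    0. ]
0 (330, 310) [ 500.4 -169.1    0. ]
0 (400, 285) [ 558.8 -154.9    0. ]
0 (480, 255) [ 622.7 -138.2    0. ]
0 (560, 222) [ 683.7 -119.8    0. ]
25 (240, 350) [ 427.8 -180.7   25. ]
25 (330, 310) [ 500.9 -156.5   25. ]
25 (400, 285) [ 554.2 -143.5   25. ]
25 (480, 255) [ 612.6 -128.2   25. ]
25 (560, 222) [ 668.3 -111.4   25. ]
finger [ 469.3 -108.5   10. ] [[280. 249.]]
finger [472.5 -86.7  10. ] [[279. 220.]]
finger [ 454.5 -106.3   10. ] [[260. 249.]]
finger [457.7 -84.5  10. ] [[259. 220.]]
finger [ 528.7 -117.1   10. ] [[359. 249.]]
finger [531.9 -95.3  10. ] [[360. 221.]]
finger [ 543.5 -119.3   10. ] [[379. 249.]]
finger [546.7 -97.5  10. ] [[381. 221.]]
turn 0.5 end [ 500.6 -101.9    5. ]
[[-0.04,0.12,3.04,np.float64(0.1),68],[-0.04,0.12,3.04,np.float64(0.1),68],[-0.03,0.12,3.05,np.float64(0.1),68],[-0.04,0.13,3.04,np.float64(0.1),68]]
```

Call:
{"name": "move_arm", "arguments": {
  "rows": [
    [0, 0.1, 3, 0.1, 68],
    [0, 0.1, 3, 0.1, 68],
    [0, 0.1, 3, 0.1, 68],
    [-0.1, 0.2, 2, 0.1, 68],
    [0, 0, 1.1, 0, 68],
    [0, 0, 0, 0, 68],
    [0, 0, 0, 0, 20],
    [0, 0, 0, 0, 20],
    [0, 0, 0, 0, 20],
    [0, 0, 0, 0, 20]
  ]
}}

```text
t: 5.35
ee_pos: [501.8, -102.6, 6.3]
orientation: [2.378, 2.052, 0.001]
ft_force: [-0.8, 0.3, 7.1]
width: 34.1
grasp_force: 30.0
```

Run:
```python
from h import *
s=plan([501.8,-102.6,110],-8.4,3,20)
s=plan([*W(71),110],11.6,6,20,s)
print(W(71))
```

```text
turn -0.0 end [ 501.8 -102.6  110. ]
[[-0.0,0.0,-3.46,np.float64(-0.0),20],[-0.0,0.0,-3.46,np.float64(-0.0),20],[-0.0,0.01,-3.45,np.float64(-0.0),20]]
turn -20.0 end [591.5 120.  110. ]
[[3.89,0.93,-0.0,np.float64(-3.3),20],[3.83,1.16,-0.0,np.float64(-3.3),20],[3.76,1.37,-0.0,np.float64(-3.3),20],[3.67,1.59,-0.0,np.float64(-3.3),20],[3.57,1.8,-0.0,np.float64(-3.3),20],[3.46,2.0,-0.0,np.float64(-3.3),20]]
[591.4765324  120.05015728]
```

Call:
{"name": "move_arm", "arguments": {
  "rows": [
    [0, 0, -1.5, 0, 20],
    [0, 0, -4.5, 0, 20],
    [0, 0, -4.4, 0, 20],
    [3.9, 0.9, 0, -3.4, 20],
    [3.8, 1.2, 0, -3.4, 20],
    [3.8, 1.4, 0, -3.3, 20],
    [3.6, 1.6, 0, -3.3, 20],
    [3.6, 1.8, 0, -3.3, 20],
    [3.4, 2.0, 0, -3.3, 20],
    [0, 0, 0, 0, 20]
  ]
}}

```text
t: 6.6
ee_pos: [592.1, 121.8, 110.5]
orientation: [1.982, 2.437, 0.002]
ft_force: [-1.0, 0.4, -1.1]
width: 34.4
grasp_force: 30.0
```

Call:
{"name": "move_arm", "arguments": {
  "rows": [
    [0, 0, 0, 0, 20],
    [0, 0, 0, 0, 20]
  ]
}}

```text
t: 6.85
ee_pos: [590.6, 118.5, 109.8]
orientation: [-1.988, -2.432, 0.001]
ft_force: [0.0, -0.8, -1.8]
width: 34.4
grasp_force: 30.0
```

Run:
```python
from h import *
o=get_obs(); print(o["t"],o["ee_pos"],o["orientation"],o["width"],o["ft_force"])
a=o["orientation"]; print("yaw",(2*np.degrees(np.arctan2(a[1],a[0]))-90)%180)
c=cal("wrist"); im=optics.get_image("wrist")
# expected clamp features projected into the wrist view
for P,col in ((([124,45,12],[124,-45,12],[-136,-45,12],[-136,45,12]),(0,255,0)),(([100,30,40],[100,-30,40]),(0,0,255)),(([36,16,36],[36,-16,36]),(0,255,255))):
    q=proj("wrist",[[*W(x,y),z] for x,y,z in P],c).round().astype(np.int32); cv2.polylines(im,[q],True,col,1)
cv2.imwrite("pics/w2.png",im)
z0=o["ee_pos"][2]
for d in spotter.regions_of("wrist","brick")[:1]:
    m=d["region"].astype(np.uint8); r=cv2.minAreaRect(cv2.findNonZero(m)); print(np.round(d["point"]),d["conf"],r)
    P=np.array([ray("wrist",p,z0+20,c)for p in cv2.boxPoints(r)])[:,:2]; print(((P-O)@np.c_[U,V]).round(1).tolist(), "tcp",((o["ee_pos"][:2]-O)@np.c_[U,V]).round(1))
```

```text
6.85 [590.58144832 118.46875123 109.81484699] [-1.98763814e+00 -2.43245323e+00  8.96151561e-04] 34.37661046000923 [ 0.02508524 -0.8430712  -1.81257196]
yaw 11.493206118188766
[312. 315.] 0.86 ((312.0, 313.5), (123.0, 84.0), 90.0)
[[41.8, -18.3], [41.8, 14.0], [96.8, 15.6], [96.8, -20.1]] tcp [72.4 -1.2]
```

View pics/w2.png

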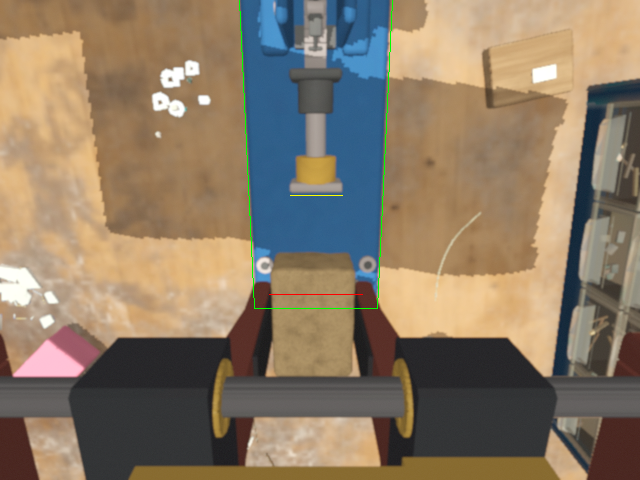

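The overlay matches the clamp closely, in angle and sideways. The pad's front edge is at row ~193. The brick shows its pad-side bottom edge at row ~253, that side's top edge at ~277 and its far top edge at ~376.

Run:
```python
from h import *
f=lambda p,z:((ray("wrist",p,z)[:2]-O)@np.c_[U,V]).round(1)
for z in(103,105):print(z,f((314,253),z),[f((x,y),z+25) for x,y in((314,277),(273,320),(354,320),(314,376))])
print("pad",f((316,193),36),"screws",f((264,265),12),f((367,264),12))
for n in("top",):
    K=cal(n); print(proj(n,[[*W(x,y),z] for x,y,z in ((124,45,12),(-136,-45,12),(100,0,40))]).round(1))
plan([*W(71.5,0),22],11.6,3,20)
```

```text
103 [51.1 -1. ] [array([52.8, -1.1]), array([ 71.8, -17.9]), array([71.8, 15.3]), array([98.6, -1.1])]
105 [50.5 -1. ] [array([52. , -1.1]), array([ 70.7, -17.7]), array([70.8, 15.1]), array([97.2, -1.1])]
pad [34.8  0.5] screws [ 90.3 -36.2] [89.7 37. ]
[[338.2 205.4]
 [211.3 284.4]
 [331.3 229. ]]
turn -0.1 end [591.6 119.5  22. ]
[[0.03,0.03,2.93,np.float64(-0.0),20],[0.03,0.03,2.92,np.float64(-0.0),20],[0.02,0.04,2.93,np.float64(-0.0),20]]
```

Call:
{"name": "move_arm", "arguments": {
  "rows": [
    [0.3, 0.1, 2.5, 0, 20],
    [0.3, 0, 2.5, 0, 20],
    [0, 0, 2.2, 0, 20],
    [0, 0, 1.6, 0, 20],
    [0, 0, 0, 0, 20],
    [0, 0, 0, 0, 20]
  ]
}}

```text
t: 7.7
ee_pos: [591.5, 125.6, 22.3]
orientation: [1.986, 2.433, 0.001]
ft_force: [0.0, -0.2, -1.4]
width: 34.3
grasp_force: 30.0
```

Run:
```python
from h import *
o=get_obs(); print(o["t"],o["ee_pos"],o["width"],o["ft_force"],"tcp",((o["ee_pos"][:2]-O)@np.c_[U,V]).round(1))
im=optics.get_image("wrist"); cv2.imwrite("pics/w3.png",cv2.resize(im[150:400,180:460],None,fx=2.8,fy=2.4,interpolation=cv2.INTER_CUBIC))
b=o["ee_pos"][2]-6
for x in range(38,56,2): print(x,proj("wrist",[[*W(x),b],[*W(x),b+25],[*W(x),36]]).round(1).tolist())
print("anvil",proj("wrist",[[*W(100,30),40],[*W(100,-30),40]]))
```

```text
7.7 [591.47809422 125.56793678  22.31491265] 34.3267958244126 [ 0.02773997 -0.23841809 -1.39687567] tcp [65.6  1.1]
38 [[311.3, 240.1], [311.3, 258.3], [311.3, 254.0]]
40 [[311.3, 244.3], [311.3, 263.1], [311.3, 258.7]]
42 [[311.4, 248.5], [311.3, 267.9], [311.3, 263.3]]
44 [[311.4, 252.7], [311.3, 272.7], [311.3, 267.9]]
46 [[311.4, 256.8], [311.3, 277.4], [311.3, 272.5]]
48 [[311.4, 261.0], [311.3, 282.1], [311.3, 277.1]]
50 [[311.4, 265.1], [311.3, 286.8], [311.3, 281.6]]
52 [[311.4, 269.1], [311.3, 291.4], [311.3, 286.1]]
54 [[311.4, 273.2], [311.3, 296.0], [311.3, 290.6]]
anvil [[379.84185484 390.86941636]
 [243.03574848 391.0545524 ]]
```

View pics/w3.png

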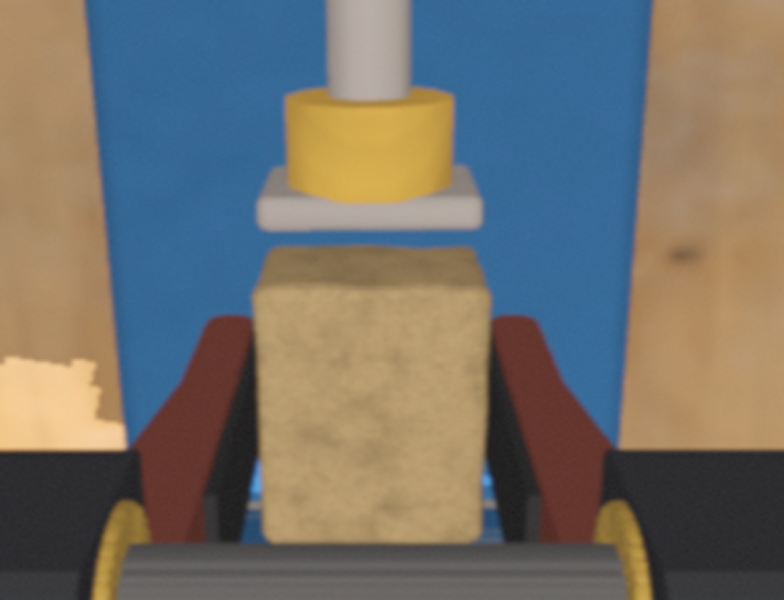

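Crop: the brick is over the bed between pad and anvil, laterally aligned. Pad front edge is at row 228, brick edge at 247-290 and far end at 542. That puts the brick's near end at x≈43.7, with about 9 mm to the pad and 5 mm to the anvil. I'll shift it 2 mm towards the anvil and lower it.

Call:
{"name": "move_arm", "arguments": {
  "rows": [
    [-0.2, 0, 0.1, 0, 20],
    [0, 0, 0.1, 0, 20],
    [0, 0, 0.1, 0, 20],
    [0, 0, 0, 0, 20]
  ]
}}

```text
t: 8.25
ee_pos: [591.3, 123.7, 18.6]
orientation: [-1.986, -2.434, 0.0]
ft_force: [0.3, 0.4, -0.6]
width: 34.3
grasp_force: 30.0
```

Call:
{"name": "move_arm", "arguments": {
  "rows": [
    [0, 0, 0.05, 0, 20],
    [0, 0, 0.05, 0, 20],
    [0, 0, 0, 0, 20]
  ]
}}

```text
t: 8.62
ee_pos: [591.4, 123.7, 18.3]
orientation: [1.986, 2.434, 0.0]
ft_force: [-2.1, -0.7, 5.8]
width: 34.6
grasp_force: 30.0
```

Call:
{"name": "move_arm", "arguments": {
  "rows": [
    [0, 0, -0.02, 0, 45],
    [0, 0, 0, 0, 60],
    [0, 0, 0, 0, 68],
    [0, 0, 0, 0, 68],
    [0, 0, -2, 0, 68],
    [0, 0, -4, 0, 68],
    [0, 0, -4, 0, 68],
    [0, 0, -4, 0, 68],
    [0, 0, -4, 0, 68],
    [0, 0, 0, 0, 68]
  ]
}}

```text
t: 9.88
ee_pos: [593.6, 124.1, 202.8]
orientation: [1.983, 2.43, 0.01]
ft_force: [0.3, 0.1, -0.5]
width: 59.6
grasp_force: 0.0
```

Run:
```python
from h import *
o=get_obs(); print(o["t"],o["ee_pos"],o["width"],o["ft_force"],o["qpos"])
im=optics.get_image("wrist"); cv2.imwrite("pics/w4.png",im[60:480,140:500]); c=cal("wrist")
for d in spotter.regions_of("wrist","brick")[:1]:
    m=d["region"].astype(np.uint8); r=cv2.minAreaRect(cv2.findNonZero(m)); P=np.array([ray("wrist",p,37,c)for p in cv2.boxPoints(r)])[:,:2]; print(d["point"],((P-O)@np.c_[U,V]).round(1).tolist())
for l in ("lever_grip","pad"):
    for d in spotter.find_in("wrist",l)[:1]: print(l,d,((ray("wrist",d["point"],128)[:2]-O)@np.c_[U,V]))
# lever approach: above grip, closing along clamp x (yaw -78.4)
s=plan([*W(-60.7),195],-78.4,9,68)
```

```text
9.875 [593.63142235 124.11013889 202.79062016] 59.57931986479318 [ 0.25876363  0.07797426 -0.49856033] [ 1.86483044e-01  4.15502144e-01  1.69366337e+00 -1.25408557e-05
  1.02440839e+00 -1.55361594e-02]
[306.0, 219.5] [[40.9, -18.2], [40.9, 14.5], [92.8, 15.1], [92.8, -19.1]]
lever_grip {'point': [304.6, 29.6], 'conf': 0.58} [-58.86906823  -5.09532586]
pad {'point': [307.6, 121.6], 'conf': 0.74} [-11.76770162  -3.98801388]
turn 90.0 end [565.  249.1 195. ]
[[1.42,0.0,0.02,np.float64(10.0),68],[1.4,-0.24,0.02,np.float64(10.0),68],[1.34,-0.48,0.02,np.float64(10.0),68],[1.23,-0.71,0.02,np.float64(10.0),68],[1.09,-0.91,0.02,np.float64(10.0),68],[0.92,-1.09,0.03,np.float64(10.0),68],[0.72,-1.23,0.02,np.float64(10.0),68],[0.49,-1.34,0.03,np.float64(10.0),68],[0.24,-1.41,0.02,np.float64(10.0),68]]
```

View pics/w4.png

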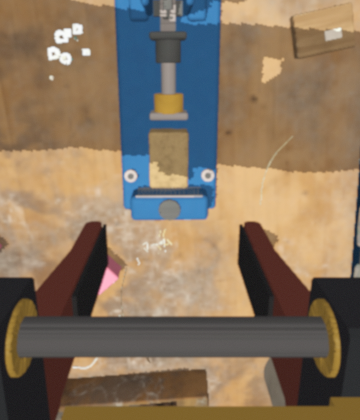

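The brick stands straight on the bed, rows 130-190 of the crop, with the pad at row 115 clear of it and the anvil at row 200. Now to the lever.

Call:
{"name": "move_arm", "arguments": {
  "rows": [
    [1.4, 0, 0, 10, 68],
    [1.4, -0.2, 0, 10, 68],
    [1.3, -0.5, 0, 10, 68],
    [1.2, -0.7, 0, 10, 68],
    [1.1, -0.9, 0, 10, 68],
    [0.9, -1.1, 0, 10, 68],
    [0.7, -1.2, 0.1, 10, 68],
    [0.5, -1.3, 0.1, 10, 68],
    [0.2, -1.4, 0, 10, 68],
    [0, 0, 0, 0, 55]
  ]
}}

```text
t: 11.32
ee_pos: [565.1, 247.8, 194.4]
orientation: [3.124, 0.321, -0.004]
ft_force: [0.4, -0.8, -0.0]
width: 53.1
grasp_force: 0.0
```

Call:
{"name": "move_arm", "arguments": {
  "rows": [
    [0, 0, 0, 0, 55],
    [0, 0, 0, 0, 55]
  ]
}}

```text
t: 11.58
ee_pos: [566.0, 246.9, 195.5]
orientation: [3.125, 0.319, -0.001]
ft_force: [-0.6, -0.1, -0.2]
width: 48.1
grasp_force: 0.0
```

Run:
```python
from h import *
o=get_obs(); print(o["t"],o["ee_pos"],o["width"],o["ft_force"],"tcp",((o["ee_pos"]
[:2]-O)@np.c_[U,V]).round(1))
c=cal("wrist"); im=optics.get_image("wrist"); 
hsv=cv2.cvtColor(im,cv2.COLOR_BGR2HSV)
for d in spotter.regions_of("wrist","lever_grip")[:2]:
    m=d["region"].astype(np.uint8); print(d["conf"],np.round(d["point"]),cv2.minAreaRect(cv2.findNonZero(m)),((ray("wrist",d["point"],133,c)[:2]-O)@np.c_[U,V]).round(1))
for y in(-32,32): print(proj("wrist",[[*W(-60.7-9,y),128],[*W(-60.7+9,y),128]],c).round(0).tolist())
q=proj("wrist",[[*W(-60.7+a,y),128.3] for a,y in((-9,-32),(9,-32),(9,32),(-9,32))],c).round().astype(np.int32); cv2.polylines(im,[q],True,(0,255,0),1)
cv2.imwrite("pics/w5.png",im)
plan([*W(-60.7),114],-78.4,3,45)
```

```text
11.575 [565.95119704 246.86598299 195.54353112] 48.13521962909187 [-0.59920075 -0.10091851 -0.23924266] tcp [-58.4   0.5]
0.97 [306. 245.] ((297.6354064941406, 256.1766662597656), (102.17049407958984, 50.34952926635742), 88.91908264160156) [-61.4   8.3]
0.22 [357. 217.] ((322.0, 218.0), (38.0, 196.0), 90.0) [-30.8  25.5]
[[293.0, 302.0], [321.0, 302.0]]
[[292.0, 205.0], [322.0, 205.0]]
turn 0.0 end [565.  249.1 114. ]
[[-0.02,-0.08,2.73,np.float64(0.0),45],[-0.02,-0.07,2.73,np.float64(0.0),45],[-0.02,-0.08,2.72,np.float64(0.0),45]]
```

View pics/w5.png

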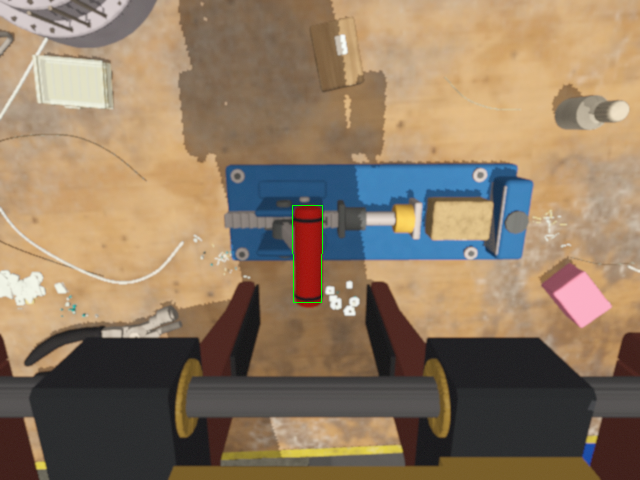

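Overlay lies exactly on the red handle (292-322, 205-302); the brick is clear at (460,220). Descend over it and cage it with about 2.5 mm play per side.

Call:
{"name": "move_arm", "arguments": {
  "rows": [
    [-0.1, -0.2, 3, 0, 50],
    [0, 0, 3, 0, 45],
    [0, 0, 1.5, 0, 45],
    [0, 0, 0.6, 0, 40],
    [0, 0, 0, 0, 30],
    [0, 0, 0, 0, 26],
    [0, 0, 0, 0, 26],
    [0, 0, 0, 0, 26],
    [0, 0, 0, 0, 26]
  ]
}}

```text
t: 12.8
ee_pos: [564.7, 249.2, 115.1]
orientation: [-3.125, -0.317, -0.0]
ft_force: [-1.0, -0.4, 0.4]
width: 22.8
grasp_force: 0.0
```

Call:
{"name": "move_arm", "arguments": {
  "rows": [
    [0, -0.7, 0, 0, 26],
    [0, -0.8, 0, 0, 26],
    [0, -0.8, 0, 0, 26],
    [0, -0.8, 0, 0, 26],
    [0, -0.5, 0, 0, 26],
    [0, -0.2, 0, 0, 26],
    [0, 0, 0, 0, 26]
  ]
}}

```text
t: 13.68
ee_pos: [557.0, 286.5, 114.7]
orientation: [-3.126, -0.317, -0.0]
ft_force: [2.2, -2.8, -1.1]
width: 22.9
grasp_force: 1.2
```

Call:
{"name": "move_arm", "arguments": {
  "rows": [
    [0, -0.1, 0, 0, 26],
    [0, 0, 0, 0, 26]
  ]
}}

```text
t: 13.92
ee_pos: [556.7, 287.2, 114.7]
orientation: [3.125, 0.316, -0.0]
ft_force: [2.3, -2.3, -0.8]
width: 22.9
grasp_force: 1.6
```

Call:
{"name": "move_arm", "arguments": {
  "rows": [
    [0, -0.1, 0, 0, 26],
    [0, 0, 0, 0, 26]
  ]
}}

```text
t: 14.18
ee_pos: [556.4, 288.3, 114.7]
orientation: [3.125, 0.317, -0.001]
ft_force: [1.6, -3.2, -2.8]
width: 22.8
grasp_force: 1.7
```

Call:
{"name": "move_arm", "arguments": {
  "rows": [
    [0, -0.1, 0, 0, 26],
    [0, 0, 0, 0, 26]
  ]
}}

```text
t: 14.42
ee_pos: [556.1, 289.3, 114.7]
orientation: [3.125, 0.317, -0.001]
ft_force: [1.9, -3.7, -2.1]
width: 22.8
grasp_force: 1.7
```

Call:
{"name": "move_arm", "arguments": {
  "rows": [
    [0, -0.1, 0, 0, 26],
    [0, 0, 0, 0, 26]
  ]
}}

```text
t: 14.68
ee_pos: [555.9, 290.3, 114.7]
orientation: [3.125, 0.317, -0.001]
ft_force: [1.1, -3.8, -2.3]
width: 23.1
grasp_force: 1.7
```

Call:
{"name": "move_arm", "arguments": {
  "rows": [
    [0, -0.1, 0, 0, 26],
    [0, 0, 0, 0, 26]
  ]
}}

```text
t: 14.92
ee_pos: [555.8, 290.5, 114.7]
orientation: [3.124, 0.317, -0.001]
ft_force: [1.4, -6.2, -2.0]
width: 22.9
grasp_force: 3.5
```

The stop is at y≈290.4 (travel 42 mm); a free stroke takes about 3-4 N. Return, then repeat with 41 mm strokes.

Call:
{"name": "move_arm", "arguments": {
  "rows": [
    [0, 0.7, 0, 0, 26],
    [0, 0.8, 0, 0, 26],
    [0, 0.8, 0, 0, 26],
    [0, 0.8, 0, 0, 26],
    [0, 0.8, 0, 0, 26],
    [0, 0.4, 0, 0, 26],
    [0, 0, 0, 0, 26],
    [0, 0, 0, 0, 26]
  ]
}}

```text
t: 15.92
ee_pos: [564.6, 249.4, 114.9]
orientation: [-3.125, -0.317, -0.0]
ft_force: [0.3, 0.8, -1.1]
width: 22.8
grasp_force: 0.0
```

```bash
cat > pad.py <<'E'
from h import *
o=get_obs(); c=cal("wrist"); im=optics.get_image("wrist"); n=f"pics/p{o['t']:.1f}.png"; cv2.imwrite(n,im)
print("tcp",((o["ee_pos"][:2]-O)@np.c_[U,V]).round(1),o["ee_pos"][2])
def row(a,b,z,y0): # colour profile along clamp x at height z
    xs=np.arange(a,b,1.0); q=proj("wrist",[[*W(x,y0),z] for x in xs],c).astype(np.float32)
    v=cv2.remap(im,q[:,:1],q[:,1:],cv2.INTER_LINEAR)[:,0].astype(int); return xs,v
xs,v=row(25,104,36,0)
h=cv2.cvtColor(v[None].astype(np.uint8),cv2.COLOR_BGR2HSV)[0]
print(" ".join(f"{int(x)}:{'B' if 98<a[0]<122 and a[1]>110 else 'g' if a[1]<60 else 'y' if a[1]>150 else 't'}" for x,a in zip(xs,h)))
E
python3 pad.py
```

```text
tcp [-61.1  -0.3] 114.89294552231088
25:t 26:t 27:y 28:y 29:y 30:t 31:t 32:t 33:t 34:t 35:t 36:t 37:t 38:g 39:g 40:g 41:g 42:t 43:t 44:t 45:t 46:t 47:t 48:t 49:t 50:t 51:t 52:t 53:t 54:t 55:t 56:t 57:t 58:t 59:t 60:t 61:t 62:t 63:t 64:t 65:t 66:t 67:t 68:t 69:t 70:t 71:t 72:t 73:t 74:t 75:t 76:t 77:t 78:t 79:t 80:t 81:t 82:t 83:t 84:t 85:t 86:t 87:t 88:t 89:t 90:t 91:t 92:t 93:t 94:t 95:g 96:B 97:B 98:B 99:B 100:B 101:g 102:g 103:g
```

One stroke moved the pad face from ~34.5 to ~41.5 mm, a full tooth.

Call:
{"name": "move_arm", "arguments": {
  "rows": [
    [0, -0.7, 0, 0, 26],
    [0, -0.8, 0, 0, 26],
    [0, -0.8, 0, 0, 26],
    [0, -0.8, 0, 0, 26],
    [0, -0.6, 0, 0, 26],
    [0, -0.3, 0, 0, 26],
    [0, -0.1, 0, 0, 26],
    [0, 0, 0, 0, 26],
    [0, 0, 0, 0, 26]
  ]
}}

```text
t: 17.1
ee_pos: [556.1, 289.1, 114.7]
orientation: [3.125, 0.316, -0.001]
ft_force: [0.8, -3.1, -1.5]
width: 22.8
grasp_force: 1.5
```

Call:
{"name": "move_arm", "arguments": {
  "rows": [
    [0, 0, 0, 0, 26]
  ]
}}

```text
t: 17.23
ee_pos: [556.1, 289.2, 114.7]
orientation: [3.125, 0.316, -0.001]
ft_force: [1.5, -3.1, -2.2]
width: 22.9
grasp_force: 1.5
```

Free (about 3.3 N). Return and stroke again.

Call:
{"name": "move_arm", "arguments": {
  "rows": [
    [0, 0.7, 0, 0, 26],
    [0, 0.8, 0, 0, 26],
    [0, 0.8, 0, 0, 26],
    [0, 0.8, 0, 0, 26],
    [0, 0.7, 0, 0, 26],
    [0, 0.3, 0, 0, 26],
    [0, 0, 0, 0, 26],
    [0, 0, 0, 0, 26]
  ]
}}

```text
t: 18.23
ee_pos: [564.6, 249.4, 114.9]
orientation: [-3.125, -0.317, -0.0]
ft_force: [-0.5, 0.1, -0.2]
width: 23.0
grasp_force: 0.0
```

```bash
python3 pad.py
```

```text
tcp [-61.1  -0.3] 114.91667445414276
25:g 26:t 27:y 28:y 29:y 30:y 31:y 32:y 33:y 34:y 35:y 36:y 37:t 38:t 39:t 40:t 41:t 42:t 43:t 44:g 45:g 46:g 47:g 48:g 49:t 50:t 51:t 52:t 53:t 54:t 55:t 56:t 57:t 58:t 59:t 60:t 61:t 62:t 63:t 64:t 65:t 66:t 67:t 68:t 69:t 70:t 71:t 72:t 73:t 74:t 75:t 76:t 77:t 78:t 79:t 80:t 81:t 82:t 83:t 84:t 85:t 86:t 87:t 88:t 89:t 90:t 91:t 92:t 93:t 94:t 95:t 96:t 97:t 98:g 99:B 100:B 101:g 102:g 103:g
```

Call:
{"name": "move_arm", "arguments": {
  "rows": [
    [0, -0.7, 0, 0, 26],
    [0, -0.8, 0, 0, 26],
    [0, -0.8, 0, 0, 26],
    [0, -0.8, 0, 0, 26],
    [0, -0.6, 0, 0, 26],
    [0, -0.3, 0, 0, 26],
    [0, -0.1, 0, 0, 26],
    [0, 0, 0, 0, 26],
    [0, 0, 0, 0, 26]
  ]
}}

```text
t: 19.4
ee_pos: [556.1, 289.2, 114.7]
orientation: [3.126, 0.316, -0.001]
ft_force: [1.5, -3.3, -2.3]
width: 22.8
grasp_force: 1.6
```

Call:
{"name": "move_arm", "arguments": {
  "rows": [
    [0, 0, 0, 0, 26]
  ]
}}

```text
t: 19.52
ee_pos: [556.1, 289.1, 114.7]
orientation: [3.125, 0.316, -0.001]
ft_force: [0.4, -2.6, -2.8]
width: 22.9
grasp_force: 1.6
```

Still free. The pad face was at ~48.5 and was pushing the brick towards the anvil.

Call:
{"name": "move_arm", "arguments": {
  "rows": [
    [0, 0.7, 0, 0, 26],
    [0, 0.8, 0, 0, 26],
    [0, 0.8, 0, 0, 26],
    [0, 0.8, 0, 0, 26],
    [0, 0.7, 0, 0, 26],
    [0, 0.3, 0, 0, 26],
    [0, 0, 0, 0, 26],
    [0, 0, 0, 0, 26]
  ]
}}

```text
t: 20.52
ee_pos: [564.6, 249.4, 114.9]
orientation: [-3.125, -0.317, -0.0]
ft_force: [-0.0, -0.0, -0.5]
width: 22.6
grasp_force: 0.0
```

```bash
python3 pad.py
```

```text
tcp [-61.1  -0.3] 114.91301033881226
25:g 26:g 27:g 28:g 29:y 30:y 31:y 32:t 33:y 34:y 35:t 36:t 37:y 38:y 39:y 40:y 41:t 42:t 43:t 44:t 45:t 46:t 47:g 48:g 49:g 50:g 51:t 52:t 53:t 54:t 55:t 56:t 57:t 58:t 59:t 60:t 61:t 62:t 63:t 64:t 65:t 66:t 67:t 68:t 69:t 70:t 71:t 72:t 73:t 74:t 75:t 76:t 77:t 78:t 79:t 80:t 81:t 82:t 83:t 84:t 85:t 86:t 87:t 88:t 89:t 90:t 91:t 92:t 93:t 94:t 95:t 96:t 97:t 98:t 99:t 100:t 101:g 102:g 103:g
```

Call:
{"name": "move_arm", "arguments": {
  "rows": [
    [0, -0.7, 0, 0, 26],
    [0, -0.8, 0, 0, 26],
    [0, -0.8, 0, 0, 26],
    [0, -0.8, 0, 0, 26],
    [0, -0.6, 0, 0, 26],
    [0, -0.3, 0, 0, 26],
    [0, -0.1, 0, 0, 26],
    [0, 0, 0, 0, 26],
    [0, 0, 0, 0, 26]
  ]
}}

```text
t: 21.7
ee_pos: [556.1, 289.1, 114.6]
orientation: [3.125, 0.316, -0.001]
ft_force: [1.3, -3.6, -2.3]
width: 22.7
grasp_force: 1.7
```

Call:
{"name": "move_arm", "arguments": {
  "rows": [
    [0, 0, 0, 0, 26]
  ]
}}

```text
t: 21.82
ee_pos: [556.1, 289.1, 114.7]
orientation: [3.125, 0.316, -0.001]
ft_force: [0.3, -3.8, -3.2]
width: 23.1
grasp_force: 1.8
```

Brick against the anvil, pad taking up its slack; load not heavy yet (~3.8 N). Next.

Call:
{"name": "move_arm", "arguments": {
  "rows": [
    [0, 0.7, 0, 0, 26],
    [0, 0.8, 0, 0, 26],
    [0, 0.8, 0, 0, 26],
    [0, 0.8, 0, 0, 26],
    [0, 0.7, 0, 0, 26],
    [0, 0.3, 0, 0, 26],
    [0, 0, 0, 0, 26],
    [0, 0, 0, 0, 26]
  ]
}}

```text
t: 22.82
ee_pos: [564.6, 249.4, 114.9]
orientation: [-3.125, -0.317, -0.0]
ft_force: [0.2, 0.1, 0.2]
width: 23.2
grasp_force: 0.0
```

Call:
{"name": "move_arm", "arguments": {
  "rows": [
    [0, -0.7, 0, 0, 26],
    [0, -0.8, 0, 0, 26],
    [0, -0.8, 0, 0, 26],
    [0, -0.8, 0, 0, 26],
    [0, -0.6, 0, 0, 26],
    [0, -0.3, 0, 0, 26],
    [0, -0.1, 0, 0, 26],
    [0, 0, 0, 0, 26],
    [0, 0, 0, 0, 26]
  ]
}}

```text
t: 23.95
ee_pos: [556.5, 289.2, 114.5]
orientation: [3.125, 0.317, 0.0]
ft_force: [2.6, -5.2, -0.0]
width: 23.2
grasp_force: 2.5
```

Call:
{"name": "move_arm", "arguments": {
  "rows": [
    [0, 0, 0, 0, 26]
  ]
}}

```text
t: 24.08
ee_pos: [556.5, 289.2, 114.5]
orientation: [3.125, 0.317, 0.0]
ft_force: [3.9, -4.3, -1.0]
width: 23.0
grasp_force: 2.5
```

About 5.2 N, 1.9 N above free, so below the 3.5 N mark. One more tooth adds at most 17.5 N to the pad, well below crushing.

Call:
{"name": "move_arm", "arguments": {
  "rows": [
    [0, 0.7, 0, 0, 26],
    [0, 0.8, 0, 0, 26],
    [0, 0.8, 0, 0, 26],
    [0, 0.8, 0, 0, 26],
    [0, 0.7, 0, 0, 26],
    [0, 0.3, 0, 0, 26],
    [0, 0, 0, 0, 26],
    [0, 0, 0, 0, 26]
  ]
}}

```text
t: 25.08
ee_pos: [564.7, 249.4, 114.9]
orientation: [-3.125, -0.317, -0.0]
ft_force: [-0.8, -0.5, 0.1]
width: 22.7
grasp_force: 0.0
```

Call:
{"name": "move_arm", "arguments": {
  "rows": [
    [0, -0.7, 0, 0, 26],
    [0, -0.8, 0, 0, 26],
    [0, -0.8, 0, 0, 26],
    [0, -0.8, 0, 0, 26],
    [0, -0.6, 0, 0, 26],
    [0, -0.3, 0, 0, 26],
    [0, -0.1, 0, 0, 26],
    [0, 0, 0, 0, 26],
    [0, 0, 0, 0, 26]
  ]
}}

```text
t: 26.2
ee_pos: [556.9, 288.6, 115.1]
orientation: [3.123, 0.318, 0.001]
ft_force: [2.9, -7.8, 2.3]
width: 22.8
grasp_force: 4.2
```

Call:
{"name": "move_arm", "arguments": {
  "rows": [
    [0, 0, 0, 0, 26]
  ]
}}

```text
t: 26.32
ee_pos: [556.9, 288.6, 115.1]
orientation: [3.123, 0.318, 0.001]
ft_force: [3.6, -8.0, 2.9]
width: 22.5
grasp_force: 4.2
```

Clearly heavy (8.4 N, 5 N above free). I push 1 mm further to be sure this stroke is full, then let the lever return, open and leave.

Call:
{"name": "move_arm", "arguments": {
  "rows": [
    [0, -0.1, 0, 0, 26],
    [0, 0, 0, 0, 26]
  ]
}}

```text
t: 26.58
ee_pos: [556.7, 289.5, 115.0]
orientation: [3.123, 0.318, 0.001]
ft_force: [3.6, -8.8, 2.2]
width: 23.0
grasp_force: 4.4
```

Call:
{"name": "move_arm", "arguments": {
  "rows": [
    [0, 0.7, 0, 0, 26],
    [0, 0.8, 0, 0, 26],
    [0, 0.8, 0, 0, 26],
    [0, 0.8, 0, 0, 26],
    [0, 0.7, 0, 0, 26],
    [0, 0.4, 0, 0, 26],
    [0, 0, 0, 0, 26],
    [0, 0, 0, 0, 26]
  ]
}}

```text
t: 27.58
ee_pos: [564.7, 249.4, 114.9]
orientation: [-3.125, -0.317, -0.0]
ft_force: [0.3, -1.5, 0.4]
width: 22.8
grasp_force: 0.0
```

Call:
{"name": "move_arm", "arguments": {
  "rows": [
    [0, 0, 0, 0, 50],
    [0, 0, 0, 0, 50],
    [0, 0, 0, 0, 50],
    [0, 0, -2, 0, 50],
    [0, 0, -4, 0, 50],
    [0, 0, -4, 0, 50],
    [0, 0, -2, 0, 50],
    [0, 0, 0, 0, 50],
    [0, 0, 0, 0, 50]
  ]
}}

```text
t: 28.7
ee_pos: [564.2, 249.0, 234.6]
orientation: [3.125, 0.317, -0.001]
ft_force: [-0.2, 0.6, 0.3]
width: 43.8
grasp_force: 0.0
```

```bash
python3 pad.py; f=$(ls -t pics/p*.png|head -1)
python3 - <<'E'
from h import *
im=cv2.imread("$f"); c=cal("wrist")
q=proj("wrist",[[*W(-60.7+a,y),128.3] for a,y in((-9,-32),(9,-32),(9,32),(-9,32))],c).round().astype(np.int32); cv2.polylines(im,[q],True,(0,255,0),1)
cv2.imwrite("pics/fin.png",im)
E
```

```text
tcp [-60.8  -0.8] 234.59058781423755
25:g 26:g 27:g 28:g 29:t 30:y 31:y 32:y 33:y 34:y 35:y 36:y 37:y 38:y 39:y 40:y 41:y 42:y 43:y 44:t 45:t 46:t 47:g 48:g 49:g 50:g 51:t 52:t 53:t 54:t 55:t 56:t 57:t 58:t 59:t 60:t 61:t 62:t 63:t 64:t 65:t 66:t 67:t 68:t 69:t 70:t 71:t 72:t 73:t 74:t 75:t 76:t 77:t 78:t 79:t 80:t 81:t 82:t 83:t 84:t 85:t 86:t 87:t 88:t 89:t 90:t 91:t 92:t 93:t 94:t 95:t 96:t 97:t 98:t 99:t 100:t 101:g 102:g 103:g
```

View pics/fin.png

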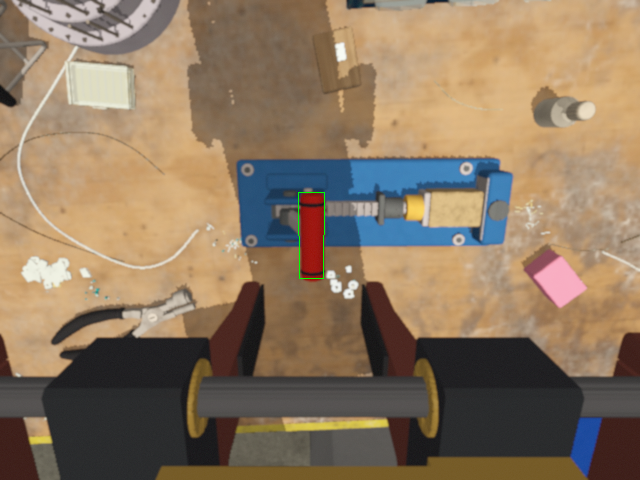

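The brick is held straight between pad (425,208) and anvil (485,208), the lever is at its rest overlay, the bystanders are untouched and the arm is clear.

```bash
python3 -c "
from h import *
print(close_job())"
```

```text
the job is handed in; nothing more can be done
None
```

Job handed in at about 29 s of the 72 s: the tan brick stands flat between pad and anvil, held after six strokes (the last about 5 N heavier at the grip than a free one), with the lever back at rest and the arm touching nothing.

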